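# Shut down the gel power supply

## Task

The gel run is over, so shut the supply down. On the sloping panel of the power supply turn the large voltage knob fully anticlockwise to its end stop, and only then turn the bar handle on the separate grey isolator box a quarter turn anticlockwise to off, until the bar lies fully across the box. Leave the small knob as it is set and do not disturb the other things on the bench.

Things in the scene. Friction and masses are not known exactly. Their poses are not given: they have to be found in the camera images.
- voltage (a joint): Large voltage knob on the supply's sloping white panel, the bigger of its two knobs. Angle in rad: 0 at the fully anticlockwise end stop (white pointer line at 7 o'clock for one standing on the robot's side), growing clockwise (seen looking at the panel) to 4.71. Starts between 0.9 and 2.6 and stays where it is left; friction 0.06 N m.
- voltage_grip (a point): Grip point on the large knob's axis, 38 mm out from the panel. Black skirt disc 66 mm in diameter, its top 24 mm below this point, with a bar grip 62 mm long, 16 mm thick, its top 16 mm above this point. The frame turns with the knob: z = axis out of the panel (28.6 deg from vertical, leaning to the supply's front), x along the bar to its pointer end, y across the bar.
- supply: Power supply, fixed, 250 mm deep, 240 wide, on the left or right. Origin on the bench under the panel's middle; x to its rear, y to its left. White panel slopes 28.6 deg, from a 40 mm high lip 85 mm before the origin to 133 mm high 85 mm behind it, then a flat top 80 mm deep. Large knob at y +52 mm, small knob at y -68 mm.
- current_mark (a point): Rim mark of the small current knob (28 mm in diameter, 20 mm high, black, on the same panel on the -y side, 120 mm from the large knob); 12 mm from its axis, on its end face. This knob must not be turned.
- handle (a joint): Bar handle of the isolator box. Angle in rad: 0 = off (bar across the box), 1.57 = on (bar along the box's long side), growing clockwise seen from above, with an end stop at each. Stiff: it stays where it is left, friction about 0.1 N m. Starts on.
- handle_grip (a point): Point on the handle's vertical axis at the height to grip, 98 mm above the bench. The handle is a black disc 72 mm in diameter and 12 mm high (its top 24 mm below this point) carrying a bar 90 mm long and 18 mm thick whose top is 16 mm above this point. The frame turns with the handle: z up along the axis, y along the bar, x across its thickness.
- isolator: Grey isolator box, fixed to the bench, 170 mm (x, its long side) by 115 mm (y) by 60 mm high, the handle in the middle of its top. Origin at the centre of its underside. It stands on the other side of the bench from the supply, left or right.
- slidebox: Bystander, loose: white slide box 55 x 110 x 24 mm lying on the flat top of the supply, behind the panel. Origin at the centre of its underside.
- pipette: Bystander, loose: grey and white pipette about 235 mm long and 26 mm thick lying on the bench between supply and isolator, along x, its tip to +x. Origin under it, 10 mm tipwards of the end of the grey grip.
- bottle: Bystander, loose: glass bottle 72 mm in diameter, 150 mm high, at the back of the bench, beyond the pipette. Origin at the centre of its underside.
- beaker: Bystander, loose: open glass beaker 72 mm in diameter, 90 mm high, on the left of the bench near the robot. Origin at the centre of its underside.
- tipbox: Bystander, loose: pipette tip box 82 x 122 x 58 mm on the right of the bench near the robot. Origin at the centre of its underside.
Mind the look-alikes: they are no part of the job. Leave any red look-alike of the isolator alone.

How it is judged (in metres and radians):
On the way, in this order (a step that is already met when the one before it is completed fails the run):
1. the large knob is at its anticlockwise end stop while the isolator is still on (value of joint voltage below 0.06 rad and value of joint handle above 1.3 rad), for 0.2 s.
2. the isolator handle is at off (value of joint handle below 0.1 rad), for 0.2 s.
At the end, for the whole second after the job is handed in: The large knob is within 0.06 rad of its anticlockwise end stop, the isolator handle is within 0.1 rad of off and at rest, the small knob's mark is within 5 mm and the loose bystanders within 30 mm of where they started (value of joint voltage below 0.06 rad and value of joint handle below 0.1 rad and velocity of joint handle between -0.05 and 0.05 rad/s and distance of current_mark from where it was at the start of the episode below 0.005 m and distance of each of bottle, tipbox, beaker, pipette, slidebox from where it was at the start of the episode below 0.03 m); the robot touches nothing.
It fails at once if the isolator is turned off while the voltage is still up (value of joint handle below 0.8 rad and value of joint voltage above 0.15 rad).
It fails at once if the small knob is turned (its mark moves more than 5 mm) (distance of current_mark from where it was at the start of the episode above 0.005 m).
It fails at once if a bystander is shifted by more than 30 mm (distance of any of bottle, tipbox, beaker, pipette, slidebox from where it was at the start of the episode above 0.03 m).
It also fails if it takes over 64 s, if anything falls off the work surface, if the arm or the gripper's body presses on something with over 40 N, if the wrist force passes 120 N, or if a joint passes its speed limit or range.

## Robot

A 7-joint arm with a two-finger parallel gripper is mounted at the origin on the work surface. World frame = base frame: x ahead of the robot, y to its left, z up, the work surface at z = 0. Lengths are in mm, angles in degrees, forces in N, time in s.
With the tool pointing down it reaches from about 425 to 875 mm from the base axis. Payload 4.7 kg.
Tool frame: the origin (TCP) lies midway between the tips of the shut fingers; the grasp point (between the pads) lies 19 mm behind it; z points along the fingers, y is the line along which they close (so a half turn about z gives the same grasp; the last joint's range is limited). The gripper opens to 85 mm and grips with 20 to 120 N. Pads are 22 mm wide; open, the fingers measure 114 mm over their backs; the gripper's body (76 mm by 85 mm) begins 54 mm behind the grasp point. The pads swing forward as they close: fully open they stand 13 mm farther back than shut.
Start: joints at [71.74, 18.392, -4.016, 83.108, 1.295, 78.541, -3.26], TCP at [212.329, -614.365, 203.049] pointing down, gripper open.
Joint ranges: [-163.93, 163.93], [-17.29, 119.83], [-79.2, 71.16], [3.27, 140.29], [-89.18, 269.18], [5.43, 117.66], [-154.24, 154.24]. Speed limits (degrees/s): [147.25, 147.25, 180, 180, 180, 180, 180].

## Interface

Orientations are given as a 3x3 rotation matrix whose columns are the frame's x, y, z axes.
In Python, from station import env gives the robot as it stands. The module is installed in compiled form; this text tells all that it offers.
- The arm moves only by the tool servo_tool, never from a script. Its argument "increments" is one flat list of numbers, 6 for each row, row after row: the shift along the tool's x, y, z scaled (see below), then the turn, a rotation vector about the tool's x, y, z scaled (see below). In form: [dx, dy, dz, ax, ay, az, dx, dy, dz, ax, ay, az, ...]. A call has 1 to 12 rows; each row shifts and turns the commanded pose from where the row before left it, along the tool's axes as they then stand; what a row does not reach is not made up. The controller multiplies each number of a shift by 500 mm and each number of a turn by 2 rad. A row lasts 1/8 s, in which the tool goes at most 62.5 mm and 10.7 degrees, less where a joint would pass 70% of its speed; a pose out of reach is approached as far as the arm can. A call with a number of a shift or a turn outside -1 to 1 is refused whole. A call with a gripper value outside its range is refused whole. "gripper" is the opening, from 0 (shut) to 1 (fully open), set as the call begins (left out, the last holds). The fingers move at their own pace and stop on an object; "grip_force" is the grip in N (left out, the last holds). Time passes only in rows, so rows that do not move let the fingers close. It gives the time, the measured TCP pose, the force, the opening and the grip force at its end, in the units of the state.
- env.sense(): the state, without advancing time (a new reading comes with each control period).
- env.grab_frame(name): name is "scene" or "top" or "wrist"; returns a dict with "img" (480x640x3 uint8, red, green, blue), "depth" (480x640 float32, mm along the optical axis (not along the pixel's ray), 0 where there is no reading), "intrinsics" (3x3 intrinsics, pixels), "pose" (4x4, takes a point from camera to world coordinates); the wrist camera has in their place "T_tool_cam" (4x4, takes a point from camera to tool coordinates, whose origin is the TCP and whose axes are the flange's). Camera axes: x right, y up, looking along -z (the intrinsics and any distortion apply to the point x, -y, -z); pixel columns grow to the right and rows downward; lengths in mm; the calibration is good to about 2 mm. A picture is of the moment at which its call begins: read the wrist's pose just before it.
- env.sign_off(): hands the job in; it is judged then, once.
The state is a dict: "time_s": time; "joint_pos": joint angles; "dq": joint speeds; "effort": joint torques, N m; "eef_pos": TCP position; "tcp_rot": TCP orientation; "force": force on the tool from outside, world axes, zero at the start; "wrist_torque": the same for the moment, N m; "opening": finger opening in mm; "grip_force": force on a finger pad.
Only numpy, scipy, OpenCV 4.12 (cv2) and the standard library are available. Lean on these libraries where they do the work, as an engineer would, in place of code of your own. Each camera call takes 0.05 s, during which the arm holds its last target. There are 200 camera calls.

## Working session

There is one attempt and no reset: what is moved stays moved. The work goes in short steps, Python scripts to look and compute and a tool call to move; the robot and the scene stay as the last step left them, time stands still between calls to the robot, and variables do not carry over. Pictures are saved under pics/ and viewed, at most 10 in all, crops included, and the job is handed in when it is done.

Besides the shell and the picture viewer there is one more tool, called as a command line: name --argument value ..., lists and objects as JSON in quotes. servo_tool: Moves the arm, as the interface text tells. Its arguments: {"type":"object","properties":{"increments":{"type":"array","items":{"type":"number","minimum":-1,"maximum":1}},"gripper":{"type":"number"},"grip_force":{"type":"number"}},"required":["increments"]}

```bash
mkdir -p pics; python3 - <<'E'
from station import env
import cv2,numpy as np,pickle
s=env.sense();print(s)
for n in("scene","top"):
    f=env.grab_frame(n);pickle.dump(f,open(n+".pkl","wb"));cv2.imwrite(f"pics/{n}0.png",f["img"][:,:,::-1]);print(f["pose"],f["intrinsics"],[k for k in f])
E
```

```text
{'time_s': 0.0, 'joint_pos': array([71.73918774, 18.43957236, -4.01741511, 83.17544163,  1.29488366,
       78.53995105, -3.25968269]), 'dq': array([ 0.02301539, -0.08774243,  0.05259827,  0.03060536, -0.04448831,
       -0.03441398, -0.02315743]), 'effort': array([-6.65730477e-04, -4.93577671e+01, -3.82650057e-01, -3.14330578e+01,
        1.29801297e-02,  1.13245327e-02, -1.83736994e-06]), 'eef_pos': array([ 212.13283384, -613.783836  ,  201.9132603 ]), 'tcp_rot': array([[ 9.45104939e-01,  3.26766204e-01, -7.08664628e-04],
       [ 3.26766961e-01, -9.45103265e-01,  1.78118364e-03],
       [-8.77306370e-05, -1.91497364e-03, -9.99998163e-01]]), 'force': array([-0.16982605,  0.28198784, -0.48668505]), 'wrist_torque': array([ 0.01349612,  0.02348945, -0.0299243 ]), 'grip_force': 0.0, 'opening': 85.10601244099088}
[[ 5.51698876e-01 -4.26253042e-01  7.16893782e-01  1.52464919e+03]
 [ 8.33889945e-01  2.98390100e-01 -4.64317680e-01 -6.38191902e+02]
 [-1.59971842e-02  8.53974058e-01  5.20069609e-01  8.11138656e+02]
 [ 0.00000000e+00  0.00000000e+00  0.00000000e+00  1.00000000e+00]] [[533.6065245    0.         326.25078593]
 [  0.         533.6065245  238.59412358]
 [  0.           0.           1.        ]] ['img', 'depth', 'intrinsics', 'pose']
[[ 2.71468160e-02  9.98911800e-01 -3.79244844e-02  4.85885474e+02]
 [-9.99552879e-01  2.66494570e-02 -1.35590773e-02 -4.29064483e+01]
 [-1.25336554e-02  3.82756133e-02  9.99188613e-01  1.54938718e+03]
 [ 0.00000000e+00  0.00000000e+00  0.00000000e+00  1.00000000e+00]] [[621.55518873   0.         330.06636772]
 [  0.         621.55518873 238.6114642 ]
 [  0.           0.           1.        ]] ['img', 'depth', 'intrinsics', 'pose']
```

View pics/scene0.png

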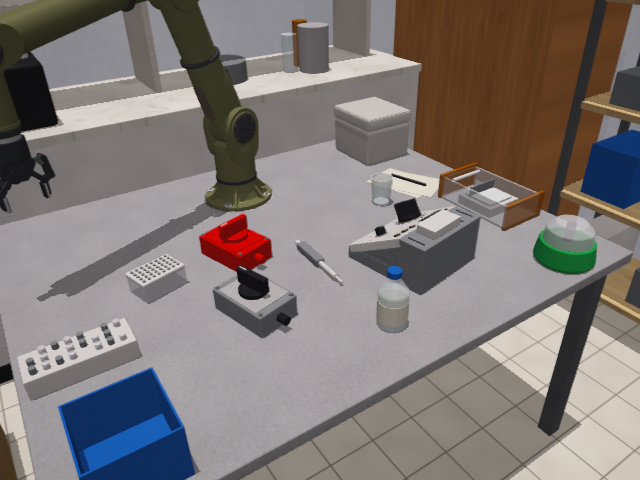

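View pics/top0.png

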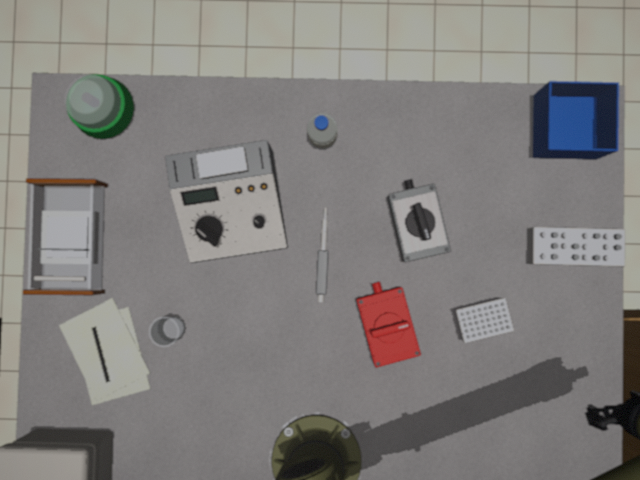

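Candidates in the top view: for the large knob, the black knob at (210,230), the small knob at (259,221) and the display at (200,195). For the isolator, the grey box at (420,222) and the red look-alike at (388,326). I choose (210,230) and the grey box at (420,222), and check both in one crop.

```bash
cat > h.py <<'E'
import numpy as np,cv2,pickle
def cloud(f,P=None):
    P=f["pose"] if P is None else P
    K=f["intrinsics"];d=f["depth"].astype(float);v,u=np.mgrid[:480,:640]
    p=np.stack([(u-K[0,2])/K[0,0]*d,-(v-K[1,2])/K[1,1]*d,-d,np.ones_like(d)],-1)
    w=(p@P.T)[...,:3];w[d==0]=np.nan;return w
def rect(pts):
    (c,s,a)=cv2.minAreaRect(pts.astype(np.float32));return np.round(c,1),np.round(s,1),round(a,2)
E
python3 - <<'E'
from h import *
f=pickle.load(open("top.pkl","rb"));w=cloud(f);im=f["img"];g=im.max(2)
a=cv2.resize(im[135:270,155:295],None,fx=2.8,fy=2.8,interpolation=2);b=cv2.resize(im[170:270,375:465],None,fx=3.78,fy=3.78,interpolation=2)
h=min(a.shape[0],b.shape[0]);cv2.imwrite("pics/crop.png",np.hstack([a[:h],b[:h]])[:,:,::-1])
def reg(r0,r1,c0,c1):
    m=np.zeros((480,640),bool);m[r0:r1,c0:c1]=1;return m&np.isfinite(w[...,0])
# panel plane
R=reg(185,262,170,290);m=R&(im.min(2)>140)&(w[...,2]>35)&(w[...,2]<140)
p=w[m];c=p.mean(0)
for _ in range(3):
    n=np.linalg.svd(p-c,full_matrices=False)[2][2];n*=np.sign(n[2]);r=(p-c)@n;p=p[abs(r)<4];c=p.mean(0)
print("panel c",c,"n",n,"tilt",np.degrees(np.arccos(n[2])),"yaw",np.degrees(np.arctan2(-n[1],-n[0])),len(p))
print(w[240,225],w[200,260])
hgt=(w-c)@n
for nm,rr in(("big",reg(205,250,190,232)),("small",reg(210,232,248,272))):
    q=w[rr&(hgt>10)];print(nm,len(q),np.percentile(hgt[rr&(hgt>10)],[5,50,95]),q.mean(0))
    q=w[rr&(hgt>40)]
    if len(q):print(" top",len(q),q.mean(0))
print("slide", )
# isolator
R=reg(175,265,385,452)
t=R&(abs(w[...,2]-60)<5);print("iso",rect(w[t][:,:2]),np.median(w[t][:,2]),t.sum())
t=R&(w[...,2]>100);print("bar",rect(w[t][:,:2]),np.median(w[t][:,2]),t.sum())
t=R&(w[...,2]>66)&(w[...,2]<85);print("disc",rect(w[t][:,:2]),t.sum())
E
```

```text
panel c [575.78515569 209.65630628  81.12574549] n [-0.47269629 -0.08410185  0.87720299] tilt 28.69321873395323 yaw 10.088464970842285 4266
[532.40664421 229.9944512   57.98149447] [627.07445192 143.40570076  99.29470509]
big 588 [11.53917372 25.75327631 56.45720704] [553.39632233 258.45480072 109.5288542 ]
 top 226 [540.37166599 259.61068229 125.7456146 ]
small 116 [14.04490654 21.68221383 26.36283792] [575.83004629 144.54434809  98.94529403]
slide
iso (array([ 587.6, -236.7]), array([169.6, 115.2]), 14.54) 59.49256013810145 2205
bar (array([ 587.5, -236.3]), array([89.8, 19.5]), 18.59) 111.50706063224663 320
disc (array([ 584.3, -235.2]), array([142.6, 108.9]), 13.83) 490
```

View pics/crop.png

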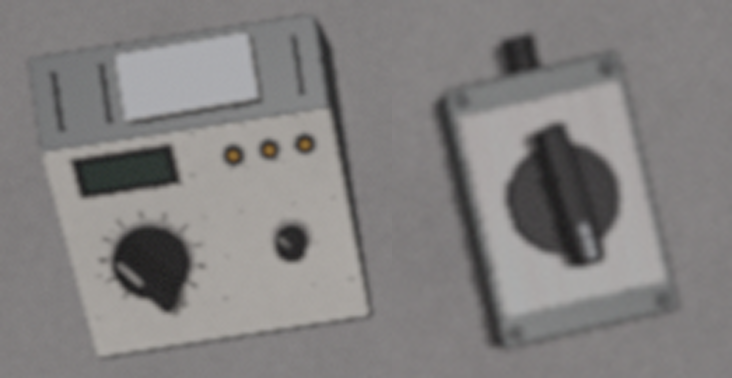

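```bash
python3 - <<'E'
from h import *
f=pickle.load(open("top.pkl","rb"));w=cloud(f);im=f["img"]
c=np.array([575.785,209.656,81.126]);n=np.array([-0.47269629,-0.08410185,0.87720299]);n/=np.linalg.norm(n)
ey=np.cross([0,0,1],-n);ey/=np.linalg.norm(ey); 
ex=np.cross(ey,n) # up-slope
print("ex",ex,"ey",ey)
L=np.stack([(w-c)@ex,(w-c)@ey,(w-c)@n],-1)
m=np.zeros((480,640),bool);m[195:255,180:240]=1
for lo,hi in((8,20),(48,60)):
    t=m&(L[...,2]>lo)&(L[...,2]<hi);q=L[t];print(lo,rect(q[:,:2]),q.mean(0),t.sum(),cv2.minEnclosingCircle(q[:,:2].astype(np.float32)))
    if lo==48:
        g=im.max(2).astype(int);tt=t&(g>90);print("pointer",tt.sum(),L[tt].mean(0), np.percentile(g[t],[50,90,99]))
m[:]=0;m[205,:]=0;m[205:236,245:275]=1
t=m&(L[...,2]>16)&(L[...,2]<28);print("small",L[t].mean(0),t.sum(),rect(L[t][:,:2]))
t=(L[...,2]>-3)&(L[...,2]<3)&(np.mgrid[:480,:640][0]>180)&(w[...,1]>100)&(w[...,1]<330)&(w[...,0]<680)
print("panel rect",rect(L[t][:,:2]),t.sum())
for o in(ex,):pass
E
```

```text
ex [0.86364009 0.15365834 0.48011968] ey [-0.17516851  0.98453847  0.        ]
8 (array([11.6, 56.1]), array([113.3, 129.1]), 86.58) [ 5.83933397 48.52876531 13.93119595] 310 ((11.049695014953613, 58.46107864379883), 72.03315734863281)
48 (array([-3.2, 55.3]), array([61. , 18.6]), 34.78) [-2.42901456 55.87124592 53.37019218] 183 ((-2.661546230316162, 54.55560302734375), 30.555538177490234)
pointer 28 [ 1.52921138 63.03600777 54.23707924] [ 42. 100. 120.]
small [ -2.08771463 -63.99655311  21.84831443] 104 (array([ -2.7, -63.7]), array([26.2, 26.8]), 4.53)
panel rect (array([-48.2,  12.8]), array([230.8, 306.5]), 81.2) 4809
```

```bash
cat >> h.py <<'E'
from scipy.linalg import expm,logm
from scipy.spatial.transform import Rotation as Ro
C=np.array([575.785,209.656,81.126]);N=np.array([-0.47269629,-0.08410185,0.87720299]);N/=np.linalg.norm(N)
EY=np.cross([0,0,1],-N);EY/=np.linalg.norm(EY);EX=np.cross(EY,N)
K0=C-2.9*EX+55.7*EY
def T(R,p):
    M=np.eye(4);M[:3,:3]=R;M[:3,3]=p;return M
def cur(s):return T(s["tcp_rot"],s["eef_pos"])
def knob(out,ang): # ang = bar angle deg anticlockwise from upslope; closing y = bar dir -90
    a=np.radians(ang-90);y=np.cos(a)*EX+np.sin(a)*EY;z=-N;return T(np.stack([np.cross(y,z),y,z],1),K0+out*N)
def down(p,yaw): # yaw of closing axis y
    a=np.radians(yaw);y=np.array([np.cos(a),np.sin(a),0]);z=np.array([0,0,-1.]);return T(np.stack([np.cross(y,z),y,z],1),p)
def inc(A,B,n=None):
    L=np.real(logm(np.linalg.inv(A)@B));w=np.array([L[2,1],L[0,2],L[1,0]])
    k=max(np.linalg.norm(L[:3,3])/55,np.degrees(np.linalg.norm(w))/9.5);n=n or int(np.ceil(k))
    D=expm(L/n);d=D[:3,3]/500;r=Ro.from_matrix(D[:3,:3]).as_rotvec()/2
    print(n,"x",np.round(np.r_[d,r],4).tolist(),"mid",np.round((A@expm(L/2))[:3,3]),"dist",np.linalg.norm(B[:3,3]-A[:3,3]));return n
E
python3 - <<'E'
from h import *
from station import env
A=cur(env.sense());W=down([540,-150,300],-45);P=knob(130,34.8)
print(K0,P)
inc(A,W);inc(W,P)
E
```

```text
[563.52355754 264.04918338  79.73365293] [[ 6.09206331e-01  6.36730604e-01  4.72696293e-01  5.02073040e+02]
 [ 6.88065889e-01 -7.20758081e-01  8.41018504e-02  2.53115943e+02]
 [ 3.94249895e-01  2.74010815e-01 -8.77202995e-01  1.93770042e+02]
 [ 0.00000000e+00  0.00000000e+00  0.00000000e+00  1.00000000e+00]]
11 x [0.0952, -0.0422, -0.0178, -0.0001, -0.0, -0.0206] mid [ 402. -401.  251.] dist 576.3768267929231
8 x [0.0596, -0.0814, 0.028, -0.0179, 0.0257, 0.0001] mid [514.  50. 245.] dist 418.5997152619822
```

servo_tool --increments '[0.095,-0.042,-0.018,0,0,-0.0206,0.095,-0.042,-0.018,0,0,-0.0206,0.095,-0.042,-0.018,0,0,-0.0206,0.095,-0.042,-0.018,0,0,-0.0206,0.095,-0.042,-0.018,0,0,-0.0206,0.095,-0.042,-0.018,0,0,-0.0206,0.095,-0.042,-0.018,0,0,-0.0206,0.095,-0.042,-0.018,0,0,-0.0206,0.095,-0.042,-0.018,0,0,-0.0206,0.095,-0.042,-0.018,0,0,-0.0206,0.095,-0.042,-0.018,0,0,-0.0206]' --gripper 1

```text
time_s: 1.48
eef_pos: [539.8, -150.4, 301.9]
tcp_rot: [[0.706, 0.708, -0.001], [0.708, -0.706, 0.0], [-0.0, -0.0, -1.0]]
force: [0.8, 0.0, 0.2]
opening: 85.6
grip_force: 0.0
```

servo_tool --increments '[0.06,-0.081,0.028,-0.018,0.0257,0,0.06,-0.081,0.028,-0.018,0.0257,0,0.06,-0.081,0.028,-0.018,0.0257,0,0.06,-0.081,0.028,-0.018,0.0257,0,0.06,-0.081,0.028,-0.018,0.0257,0,0.06,-0.081,0.028,-0.018,0.0257,0,0.06,-0.081,0.028,-0.018,0.0257,0,0.06,-0.081,0.028,-0.018,0.0257,0,0,0,0,0,0,0,0,0,0,0,0,0]'

```text
time_s: 2.72
eef_pos: [503.2, 250.3, 195.9]
tcp_rot: [[0.608, 0.638, 0.473], [0.69, -0.719, 0.083], [0.393, 0.276, -0.877]]
force: [0.4, -0.9, 1.1]
opening: 85.8
grip_force: 0.0
```

```bash
cat > w.py <<'E'
from h import *
from station import env
import sys
s=env.sense();A=cur(s);f=env.grab_frame("wrist")
print(s["time_s"],s["joint_pos"].round(1),s["eef_pos"].round(1),s["force"].round(1))
P=A@f["T_tool_cam"];w=cloud(f,P);pickle.dump((f,P,A),open("wrist.pkl","wb"))
cv2.imwrite(f"pics/{sys.argv[1]}.png",f["img"][:,:,::-1])
E
python3 w.py w1; python3 - <<'E'
from h import *
f,P,A=pickle.load(open("wrist.pkl","rb"));w=cloud(f,P)
L=np.stack([(w-K0)@EX,(w-K0)@EY,(w-K0)@N],-1)
near=np.hypot(L[...,0],L[...,1])<50
t=near&(L[...,2]>46)&(L[...,2]<62);print(t.sum(),rect(L[t][:,:2]),np.median(L[t][:,2]))
t=near&(L[...,2]>9)&(L[...,2]<20);print(t.sum(),rect(L[t][:,:2]),np.median(L[t][:,2]))
print("panel h",np.nanmedian(L[...,2][near&(abs(L[...,2])<8)]))
inc(A,knob(130,34.8),1);inc(A,knob(22,34.8),4)
E
```

```text
2.725 [ 18.2 -16.  -48.  120.1  -2.4  43.8 -75.1] [503.2 250.3 195.9] [ 0.4 -0.9  1.1]
2327 (array([0.1, 3.3]), array([61.4, 15.5]), 35.11) 54.23204296923909
4147 (array([1.1, 3.4]), array([63.4, 65. ]), 33.28) 14.372076162579303
panel h 0.5981944699459751
1 x [0.001, -0.0066, 0.0031, 0.0006, 0.0002, 0.0014] mid [503. 252. 195.] dist 3.6948490676224695
4 x [0.0002, -0.0017, 0.0548, 0.0002, 0.0001, 0.0004] mid [528. 256. 147.] dist 109.6183467664411
```

View pics/w1.png

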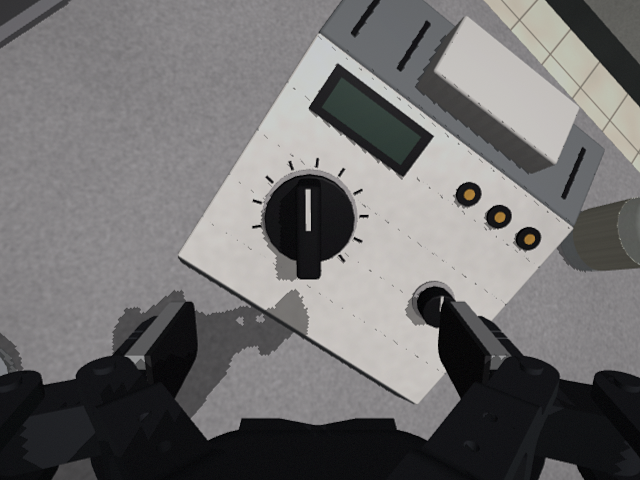

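```bash
echo "K0=K0+0.5*EX+3*EY" >> h.py; python3 - <<'E'
from h import *
f,P,A=pickle.load(open("wrist.pkl","rb"));inc(A,knob(22,35),5)
E
```

```text
5 x [0.0011, -0.0022, 0.0438, 0.0001, 0.0, -0.0001] mid [528. 258. 148.] dist 109.7353274436442
```

servo_tool --increments '[0.0011,-0.0022,0.044,0,0,0,0.0011,-0.0022,0.044,0,0,0,0.0011,-0.0022,0.044,0,0,0,0.0011,-0.0022,0.044,0,0,0,0.0011,-0.0022,0.044,0,0,0,0,0,0,0,0,0,0,0,0,0,0,0]'

```text
time_s: 3.65
eef_pos: [554.1, 265.1, 99.8]
tcp_rot: [[0.608, 0.637, 0.474], [0.689, -0.72, 0.083], [0.394, 0.276, -0.877]]
force: [0.6, -0.9, 0.3]
opening: 85.4
grip_force: 0.0
```

```bash
python3 - <<'E'
from h import *
from station import env
s=env.sense();print(s["joint_pos"].round(1),s["force"].round(1));inc(cur(s),knob(22,35),1)
E
```

```text
[  25.1    4.4  -61.4  120.4   28.9   34.3 -101.2] [ 0.6 -0.9  0.3]
1 x [-0.0016, -0.0017, -0.0001, 0.0009, -0.0002, -0.0012] mid [554. 265. 100.] dist 1.1759618432512589
```

servo_tool --increments '[0,0,0,0,0,0,0,0,0,0,0,0,0,0,0,0,0,0,0,0,0,0,0,0,0,0,0,0,0,0,0,0,0,0,0,0]' --gripper 0 --grip_force 30

```text
time_s: 4.4
eef_pos: [553.6, 266.1, 99.6]
tcp_rot: [[0.607, 0.638, 0.474], [0.69, -0.719, 0.083], [0.394, 0.277, -0.877]]
force: [-4.3, -1.0, 6.7]
opening: 14.9
grip_force: 30.8
```

servo_tool --increments '[0,0,0,0,0,-0.0524,0,0,0,0,0,-0.0524,0,0,0,0,0,-0.0524,0,0,0,0,0,-0.0524,0,0,0,0,0,-0.0524,0,0,0,0,0,-0.0524,0,0,0,0,0,-0.0524,0,0,0,0,0,-0.0524,0,0,0,0,0,-0.0524,0,0,0,0,0,-0.0524,0,0,0,0,0,0,0,0,0,0,0,0]'

```text
time_s: 5.9
eef_pos: [552.3, 266.5, 98.9]
tcp_rot: [[-0.25, 0.845, 0.472], [0.967, 0.24, 0.083], [-0.043, 0.478, -0.877]]
force: [-8.7, -1.2, 7.4]
opening: 14.7
grip_force: 31.2
```

```bash
cat > st.py <<'E'
from h import *
from station import env
s=env.sense();R=s["tcp_rot"];y=R[:,1]
print(s["time_s"],s["joint_pos"].round(1),s["force"].round(1),"torque tool",(R.T@s["wrist_torque"]).round(2),"tool force",(R.T@s["force"]).round(1),"knob-bar ang",np.degrees(np.arctan2(y@EY,y@EX))+90,"off",((s["eef_pos"]-K0)@np.stack([EX,EY,N],1)).round(1),"yaw y",np.degrees(np.arctan2(y[1],y[0])),s["eef_pos"].round(1),s["opening"])
E
python3 st.py
```

```text
5.9 [ 31.4   5.8 -68.5 120.4  31.4  35.  -43. ] [-8.7 -1.2  7.4] torque tool [ 1.44  0.07 -0.06] tool force [  0.7  -4.1 -10.7] knob-bar ang 95.06806356326581 off [-0.6  1.4 21.9] yaw y 15.859650544491169 [552.3 266.5  98.9] 14.740803185123719
```

servo_tool --increments '[0,0,0,0,0,-0.0524,0,0,0,0,0,-0.0524,0,0,0,0,0,-0.0524,0,0,0,0,0,-0.0524,0,0,0,0,0,-0.0524,0,0,0,0,0,-0.0524,0,0,0,0,0,0,0,0,0,0,0,0]'

```text
time_s: 6.9
eef_pos: [551.7, 266.0, 98.4]
tcp_rot: [[-0.7, 0.537, 0.471], [0.641, 0.763, 0.082], [-0.316, 0.359, -0.878]]
force: [-12.8, -2.5, 11.7]
opening: 14.7
grip_force: 31.7
```

```bash
python3 st.py
```

```text
6.9 [ 36.    7.3 -73.6 120.4  34.   35.9  -8.8] [-12.8  -2.5  11.7] torque tool [ 1.6   0.99 -0.04] tool force [  3.7  -4.5 -16.5] knob-bar ang 131.094511918449 off [-1.4  1.  21.8] yaw y 54.86565772352795 [551.7 266.   98.4] 14.744890209401847
```

servo_tool --increments '[0,0,0,0,0,-0.04,0,0,0,0,0,-0.04,0,0,0,0,0,-0.04,0,0,0,0,0,-0.04,0,0,0,0,0,0,0,0,0,0,0,0]'

```text
time_s: 7.65
eef_pos: [550.8, 266.7, 98.0]
tcp_rot: [[-0.832, 0.296, 0.469], [0.375, 0.923, 0.083], [-0.409, 0.245, -0.879]]
force: [-16.8, -3.0, 13.2]
opening: 14.7
grip_force: 79.2
```

```bash
python3 st.py
```

```text
7.65 [ 37.6   8.  -75.5 120.3  34.9  36.3   8.4] [-16.8  -3.   13.2] torque tool [1.13 2.14 1.85] tool force [  7.5  -4.6 -19.7] knob-bar ang 149.00862518603049 off [-2.3  1.8 21.8] yaw y 72.24416865692102 [550.8 266.7  98. ] 14.733243541348344
```

servo_tool --increments '[0,0,0,0,0,0,0,0,0,0,0,0,0,0,0,0,0,0,0,0,0,0,0,0,0,0,0,0,0,0]' --gripper 1

```text
time_s: 8.28
eef_pos: [553.6, 266.0, 99.2]
tcp_rot: [[-0.832, 0.289, 0.474], [0.37, 0.925, 0.084], [-0.414, 0.245, -0.877]]
force: [0.1, -0.6, -0.2]
opening: 85.6
grip_force: 0.0
```

servo_tool --increments '[0,0,-0.05,0,0,0,0,0,-0.06,0,0,0,0,0,-0.06,0,0,0,0,0,-0.06,0,0,0,0,0,0,0,0,0,0,0,0,0,0,0]'

```text
time_s: 9.02
eef_pos: [503.9, 253.6, 185.4]
tcp_rot: [[-0.834, 0.296, 0.466], [0.369, 0.926, 0.074], [-0.41, 0.233, -0.882]]
force: [0.5, 0.3, 0.6]
opening: 85.5
grip_force: 0.0
```

```bash
python3 st.py; python3 w.py w2; python3 - <<'E'
from h import *
f,P,A=pickle.load(open("wrist.pkl","rb"));w=cloud(f,P)
L=np.stack([(w-K0)@EX,(w-K0)@EY,(w-K0)@N],-1)
near=np.hypot(L[...,0],L[...,1])<50
t=near&(L[...,2]>46)&(L[...,2]<62);print(t.sum(),rect(L[t][:,:2]),np.median(L[t][:,2]))
W=down([540,-100,290],10);H=down([587,-236,190],-72);inc(A,W);inc(W,H)
E
```

```text
9.025 [ 27.7 -17.1 -56.5 119.8  -5.8  43.4  41.7] [0.5 0.3 0.6] torque tool [ 0.2   0.45 -0.06] tool force [-0.6  0.6 -0.3] knob-bar ang 149.35649450238026 off [ -2.9  -2.8 121.7] yaw y 72.30509652702669 [503.9 253.6 185.4] 85.4672255296013
9.025 [ 27.7 -17.1 -56.5 119.8  -5.8  43.4  41.7] [503.9 253.6 185.4] [0.5 0.3 0.6]
2555 (array([-0.4,  0.4]), array([16.1, 61.9]), 45.21) 54.401679572616516
7 x [-0.0895, -0.0589, -0.0217, 0.0315, 0.0187, 0.0724] mid [562.  84. 248.] dist 370.5582033697549
9 x [-0.0244, 0.0249, 0.0222, -0.0, -0.0, 0.0795] mid [ 589. -159.  240.] dist 175.22842235208304
```

View pics/w2.png

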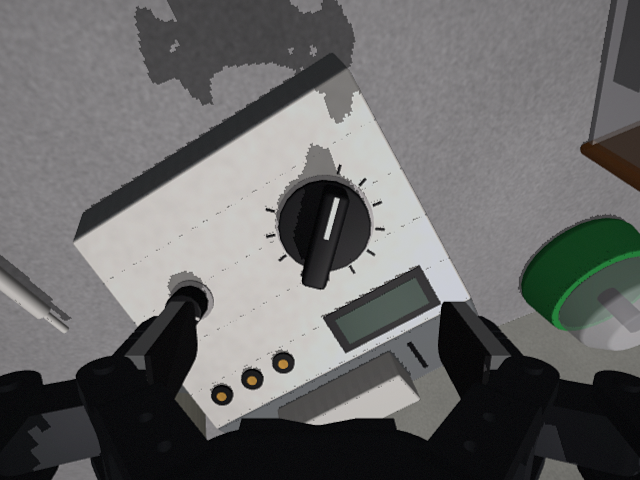

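Large knob (325,225): its pointer is now at 135° on the first scale tick, against the end stop. The small knob (188,300) is untouched. Next, the isolator.

servo_tool --increments '[-0.09,-0.059,-0.022,0.0315,0.0187,0.0724,-0.09,-0.059,-0.022,0.0315,0.0187,0.0724,-0.09,-0.059,-0.022,0.0315,0.0187,0.0724,-0.09,-0.059,-0.022,0.0315,0.0187,0.0724,-0.09,-0.059,-0.022,0.0315,0.0187,0.0724,-0.09,-0.059,-0.022,0.0315,0.0187,0.0724,-0.09,-0.059,-0.022,0.0315,0.0187,0.0724,0,0,0,0,0,0]'

```text
time_s: 10.07
eef_pos: [540.5, -109.4, 290.3]
tcp_rot: [[-0.161, 0.987, -0.001], [0.987, 0.161, 0.002], [0.002, -0.001, -1.0]]
force: [0.3, 1.4, -0.8]
opening: 85.5
grip_force: 0.0
```

```bash
python3 st.py;  python3 - <<'E'
from h import *
from station import env
inc(cur(env.sense()),down([560,-228,190],-72))
E
```

```text
10.075 [ 49.5   8.1 -45.   87.9   5.7  86.4  13.6] [ 0.3  1.4 -0.8] torque tool [ 0.01  0.03 -0.  ] tool force [1.3 0.5 0.8] knob-bar ang 89.0583368567879 off [  23.3 -366.6  227.1] yaw y 9.26277393071413 [ 540.5 -109.4  290.3] 85.53309803091913
9 x [-0.0235, 0.0172, 0.0223, -0.0001, -0.0001, 0.0788] mid [ 572. -165.  240.] dist 156.59699265300048
```

```bash
python3 - <<'E'
from h import *
from station import env
inc(cur(env.sense()),down([587,-236,200],-72))
E
```

```text
9 x [-0.0222, 0.0239, 0.02, -0.0001, -0.0001, 0.0788] mid [ 587. -164.  245.] dist 162.36282484321745
```

servo_tool --increments '[-0.022,0.024,0.02,0,0,0.0788,-0.022,0.024,0.02,0,0,0.0788,-0.022,0.024,0.02,0,0,0.0788,-0.022,0.024,0.02,0,0,0.0788,-0.022,0.024,0.02,0,0,0.0788,-0.022,0.024,0.02,0,0,0.0788,-0.022,0.024,0.02,0,0,0.0788,-0.022,0.024,0.02,0,0,0.0788,-0.022,0.024,0.02,0,0,0.0788,0,0,0,0,0,0,0,0,0,0,0,0]'

```text
time_s: 11.45
eef_pos: [590.0, -226.0, 201.5]
tcp_rot: [[0.946, 0.324, 0.001], [0.324, -0.946, 0.002], [0.002, -0.002, -1.0]]
force: [0.8, 0.6, -0.2]
opening: 85.7
grip_force: 0.0
```

```bash
python3 st.py; python3 w.py w3; python3 - <<'E'
from h import *
f,P,A=pickle.load(open("wrist.pkl","rb"));w=cloud(f,P)
near=np.hypot(w[...,0]-587,w[...,1]+236)<60
t=near&(w[...,2]>106)&(w[...,2]<122);print(t.sum(),rect(w[t][:,:2]),np.median(w[t][:,2]))
t=near&(w[...,2]>66)&(w[...,2]<82);print(t.sum(),rect(w[t][:,:2]),np.median(w[t][:,2]))
t=(np.hypot(w[...,0]-587,w[...,1]+236)<115)&(abs(w[...,2]-60)<4);print(t.sum(),rect(w[t][:,:2]))
E
```

```text
11.45 [ 43.5  18.9 -31.4  85.2   9.8  78.7 -59.5] [ 0.8  0.6 -0.2] torque tool [-0.    0.07  0.05] tool force [ 0.9 -0.4  0.2] knob-bar ang 7.6855108109578225 off [   5.5 -490.1  135.5] yaw y -71.11171895697932 [ 590.  -226.   201.5] 85.67631846587456
11.45 [ 43.5  18.9 -31.4  85.2   9.8  78.7 -59.5] [ 590.  -226.   201.5] [ 0.8  0.6 -0.2]
3442 (array([ 588.3, -234.7]), array([89.3, 18. ]), 18.22) 112.82432385943693
4351 (array([ 588.5, -234.4]), array([72.3, 71.3]), 62.25) 73.1195004674907
21963 (array([ 588.1, -234.8]), array([169.3, 114.6]), 14.63)
```

View pics/w3.png

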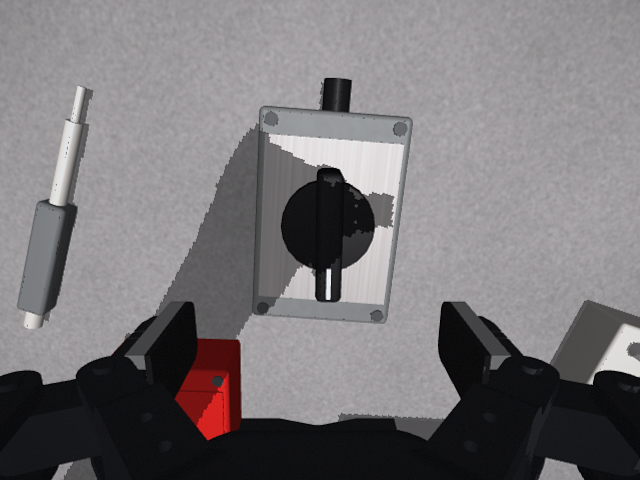

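The grey isolator's bar is at (330,235), with its box edges clear. The pipette at left and the red look-alike at the bottom are both clear of the fingers.

```bash
python3 - <<'E'
from h import *
f,P,A=pickle.load(open("wrist.pkl","rb"));inc(A,down([588.3,-234.7,83],-71.8),5)
E
```

```text
5 x [-0.0018, 0.0032, 0.0474, -0.0002, -0.0002, 0.0012] mid [ 589. -230.  142.] dist 118.85139203799658
```

servo_tool --increments '[-0.0018,0.0032,0.0474,0,0,0.0012,-0.0018,0.0032,0.0474,0,0,0.0012,-0.0018,0.0032,0.0474,0,0,0.0012,-0.0018,0.0032,0.0474,0,0,0.0012,-0.0018,0.0032,0.0474,0,0,0.0012,0,0,0,0,0,0,0,0,0,0,0,0]'

```text
time_s: 12.38
eef_pos: [589.0, -235.5, 84.3]
tcp_rot: [[0.951, 0.31, 0.002], [0.31, -0.951, 0.001], [0.003, -0.0, -1.0]]
force: [-0.4, -0.4, 0.8]
opening: 85.5
grip_force: 0.0
```

```bash
python3 st.py
```

```text
12.375 [ 43.2  23.8 -29.9  92.8  12.6  66.6 -61.5] [-0.4 -0.4  0.8] torque tool [-0.03 -0.01 -0.04] tool force [-0.5  0.3 -0.8] knob-bar ang 7.020843923854471 off [ -53.1 -499.3   34. ] yaw y -71.9196735401776 [ 589.  -235.5   84.3] 85.53752243271373
```

servo_tool --increments '[0,0,0,0,0,0,0,0,0,0,0,0,0,0,0,0,0,0,0,0,0,0,0,0,0,0,0,0,0,0,0,0,0,0,0,0]' --gripper 0 --grip_force 50

```text
time_s: 13.12
eef_pos: [587.7, -234.8, 83.5]
tcp_rot: [[0.951, 0.31, -0.0], [0.31, -0.951, 0.002], [0.0, -0.002, -1.0]]
force: [-3.7, 3.1, 5.6]
opening: 15.3
grip_force: 48.9
```

servo_tool --increments '[0,0,0,0,0,-0.0524,0,0,0,0,0,-0.0524,0,0,0,0,0,-0.0524,0,0,0,0,0,-0.0524,0,0,0,0,0,-0.0524,0,0,0,0,0,-0.0524,0,0,0,0,0,-0.0524,0,0,0,0,0,-0.0524,0,0,0,0,0,-0.0524,0,0,0,0,0,-0.0524,0,0,0,0,0,-0.0524,0,0,0,0,0,-0.0524]'

```text
time_s: 14.62
eef_pos: [587.6, -234.7, 83.5]
tcp_rot: [[-0.005, 1.0, -0.001], [1.0, 0.005, 0.003], [0.003, -0.001, -1.0]]
force: [-3.2, 3.6, 5.5]
opening: 15.2
grip_force: 48.9
```

```bash
python3 st.py
```

```text
14.625 [ 52.7  27.  -42.8  92.6  19.2  68.2   6. ] [-3.2  3.6  5.5] torque tool [0.81 0.8  0.05] tool force [ 3.7 -3.2 -5.5] knob-bar ang 78.82755996494522 off [ -54.6 -498.3   33.9] yaw y 0.26280183713246275 [ 587.6 -234.7   83.5] 15.206561157928425
```

servo_tool --increments '[0,0,0,0,0,-0.0436,0,0,0,0,0,-0.0436,0,0,0,0,0,-0.0436,0,0,0,0,0,-0.026,0,0,0,0,0,0,0,0,0,0,0,0,0,0,0,0,0,0]'

```text
time_s: 15.5
eef_pos: [587.5, -234.7, 83.5]
tcp_rot: [[-0.308, 0.951, -0.001], [0.951, 0.308, 0.003], [0.003, 0.0, -1.0]]
force: [-4.0, 3.6, 5.2]
opening: 15.3
grip_force: 50.7
```

```bash
python3 st.py
```

```text
15.5 [ 55.   28.1 -46.1  92.5  21.2  68.7  22.4] [-4.   3.6  5.2] torque tool [0.56 1.1  0.68] tool force [ 4.7 -2.7 -5.2] knob-bar ang 98.915245752449 off [ -54.6 -498.3   33.9] yaw y 17.925177070654346 [ 587.5 -234.7   83.5] 15.26804351230166
```

Torque has risen to 0.68 N m, so the handle is at its stop. Release, lift clear and verify.

servo_tool --increments '[0,0,0,0,0,0.015,0,0,0,0,0,0,0,0,0,0,0,0]'

```text
time_s: 15.88
eef_pos: [587.6, -234.7, 83.5]
tcp_rot: [[-0.28, 0.96, -0.001], [0.96, 0.28, 0.003], [0.003, 0.0, -1.0]]
force: [-3.7, 4.4, 5.6]
opening: 15.2
grip_force: 49.5
```

servo_tool --increments '[0,0,0,0,0,0,0,0,0,0,0,0,0,0,0,0,0,0,0,0,0,0,0,0,0,0,0,0,0,0]' --gripper 1

```text
time_s: 16.5
eef_pos: [588.0, -236.1, 82.9]
tcp_rot: [[-0.281, 0.96, 0.001], [0.96, 0.281, 0.001], [0.001, 0.001, -1.0]]
force: [-0.2, 0.6, 1.0]
opening: 85.6
grip_force: 0.0
```

servo_tool --increments '[0,0,-0.04,0,0,0,0,0,-0.06,0,0,0,0,0,-0.06,0,0,0,0,0,-0.06,0,0,0,0,0,-0.06,0,0,0,0,0,0,0,0,0,0,0,0,0,0,0]'

```text
time_s: 17.38
eef_pos: [587.7, -236.2, 223.1]
tcp_rot: [[-0.281, 0.96, 0.001], [0.96, 0.281, 0.001], [0.0, 0.001, -1.0]]
force: [-0.1, 0.1, -1.1]
opening: 85.4
grip_force: 0.0
```

```bash
python3 st.py; python3 w.py w4; python3 - <<'E'
from h import *
from station import env
f,P,A=pickle.load(open("wrist.pkl","rb"));w=cloud(f,P)
near=np.hypot(w[...,0]-588,w[...,1]+235)<60
t=near&(w[...,2]>106)&(w[...,2]<122);print(t.sum(),rect(w[t][:,:2]))
t=(np.hypot(w[...,0]-587,w[...,1]+236)<115)&(abs(w[...,2]-60)<4);print(t.sum(),rect(w[t][:,:2]))
f=env.grab_frame("top");cv2.imwrite("pics/top1.png",f["img"][:,:,::-1]);w=cloud(f)
L=np.stack([(w-K0)@EX,(w-K0)@EY,(w-K0)@N],-1)
t=(np.hypot(L[...,0],L[...,1])<45)&(L[...,2]>48)&(L[...,2]<62);print(t.sum(),rect(L[t][:,:2]))
E
```

```text
17.375 [ 56.2  22.3 -48.2  82.7  16.5  82.3  24.2] [-0.1  0.1 -1.1] torque tool [0.05 0.02 0.01] tool force [ 0.1 -0.   1.1] knob-bar ang 97.0702473603383 off [  12.4 -499.7  156.4] yaw y 16.300323663177245 [ 587.7 -236.2  223.1] 85.35758084754696
17.375 [ 56.2  22.3 -48.2  82.7  16.5  82.3  24.2] [ 587.7 -236.2  223.1] [-0.1  0.1 -1.1]
3040 (array([ 588.1, -234.2]), array([18., 89.]), 14.61)
19917 (array([ 588.4, -234.7]), array([169.6, 114.8]), 14.61)
169 (array([-1. , -2.9]), array([16.4, 61.9]), 43.68)
```

View pics/top1.png

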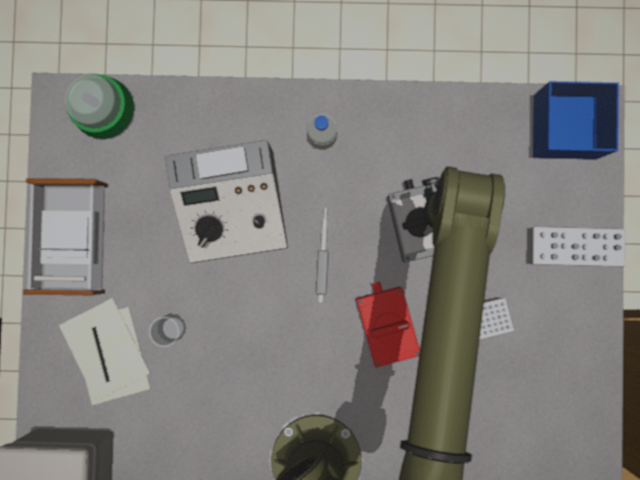

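The bar at (420,222) lies exactly across the box, the knob at (208,230) is at its stop, and the loose things are where they started.

```bash
python3 -c "
from station import env
print(env.sign_off())"
```

```text
the job is handed in; nothing more can be done
None
```

I turned the large voltage knob anticlockwise to its end stop first, then turned the grey isolator's bar fully across the box to off; the small knob and the loose things look unmoved in the last pictures, and the job is handed in (the hand-in returned no verdict).

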